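Shut and fasten the cover of a lathe's electrical enclosure

TASK

Swing the cover of the lathe's electrical enclosure down shut, then lock both of its quarter-turn fasteners: press each wing head in against its spring until you feel the clip's leaf, turn it a quarter turn clockwise while pressed so that the cam catches, and let go. Push no harder than that needs, so that the spring clips inside are not bent, and do not disturb the other things on the bench.

Things in the scene. Friction and masses are not known exactly. Their poses are not given: they have to be found in the camera images.
- enclosure: Beige sheet-steel electrical enclosure, 240 (x) x 300 (y) x 90 mm tall, fixed to the bench; origin at the centre of its underside, z up. Its -x side is the front, towards the robot. The cover is hinged along the far (+x) top rim; its free edge comes down on the front rim.
- cover (a joint): Opening angle of the cream sheet cover, rad: 0 = shut, positive = free edge lifted. 248 mm from hinge line to free edge, 312 mm wide, 4 mm thick with a 12 mm folded lip, 0.6 kg; shut, its top face is 94.5 mm above the bench. Stiff friction hinge: it stays where it is left and needs about 1 to 4 N on the top face near the free edge to go down.
- cover_hinge (a point): Mid-width of the cover, above the hinge line (enclosure +120, 0, 90.5 mm), on the cover's top face, 4 mm above that line. Turns with the cover.
- cover_edge (a point): Point of the cover's top face at mid-width, 220 mm from the hinge line (28 mm inside the free edge), midway between the two fasteners: a good place to push. z points out of the top face.
- head_l (a point): Top centre of the left (+y) fastener's black wing, on its axis, 215 mm from the hinge line, y +115 mm of mid-width. z out of the cover, x along the wing. Wing 36 (x) x 10 (y) x 24 mm tall, on a round flange 34 mm across, 4 mm thick, that turns and sinks with it. Sprung out, the wing's top is 49 mm and the flange's underside 21 mm above the cover's top face.
- press_l (a joint): Depth the left (+y) head is pressed in, m: 0 = sprung out, most 0.020. Spring 2 N + 0.4 N/mm. Cover shut, wing unlocked: at 8 to 17 mm the cross pin is through the clip's slot and can turn; 0.3 mm deeper it meets the leaf spring, 15 N/mm stiffer. That depth differs per clip, unseen: find it by feel. A total push of 12 to 18 N is always deep enough and safe. Caught and let go: 5.5 to 14.5 mm.
- turn_l (a joint): Turn of the left (+y) head, rad, clockwise from above: 0 = unlocked (wing along enclosure x), 1.571 = locked (wing parallel to the free edge). Turns freely when sprung out, locking nothing. Pressed in, the pin passes a crest at about 0.4 to 1.3, then springs up 2.5 mm into the cam's notch, 1.3 to 1.73; end stop there. Takes under 0.2 N m. Let go short of the notch it is not locked.
- bracket_l: Steel bracket and spring clip inside the left (+y) front corner of the enclosure, under the fastener; origin on the stud's axis at bench level. More than 13 N on the clip bends it: a push on the head above about 18.5 N, pressing a pin that is not over its slot (wing more than 0.15 rad off), or forcing the turn before it is deep enough.
- head_r (a point): Top centre of the right (-y) fastener's black wing, on its axis, 215 mm from the hinge line, y -115 mm of mid-width. z out of the cover, x along the wing. Wing 36 (x) x 10 (y) x 24 mm tall, on a round flange 34 mm across, 4 mm thick, that turns and sinks with it. Sprung out, the wing's top is 49 mm and the flange's underside 21 mm above the cover's top face.
- press_r (a joint): Depth the right (-y) head is pressed in, m: 0 = sprung out, most 0.020. Spring 2 N + 0.4 N/mm. Cover shut, wing unlocked: at 8 to 17 mm the cross pin is through the clip's slot and can turn; 0.3 mm deeper it meets the leaf spring, 15 N/mm stiffer. That depth differs per clip, unseen: find it by feel. A total push of 12 to 18 N is always deep enough and safe. Caught and let go: 5.5 to 14.5 mm.
- turn_r (a joint): Turn of the right (-y) head, rad, clockwise from above: 0 = unlocked (wing along enclosure x), 1.571 = locked (wing parallel to the free edge). Turns freely when sprung out, locking nothing. Pressed in, the pin passes a crest at about 0.4 to 1.3, then springs up 2.5 mm into the cam's notch, 1.3 to 1.73; end stop there. Takes under 0.2 N m. Let go short of the notch it is not locked.
- bracket_r: Steel bracket and spring clip inside the right (-y) front corner of the enclosure, under the fastener; origin on the stud's axis at bench level. More than 13 N on the clip bends it: a push on the head above about 18.5 N, pressing a pin that is not over its slot (wing more than 0.15 rad off), or forcing the turn before it is deep enough.
- screwdriver: terminal screwdriver, yellow handle, 190 mm long, lying on the bench just right of the enclosure; bystander. Origin at the centre of its underside.
- relay: plug-in relay, clear grey body on a black foot, 30 x 24 x 43 mm, standing just left of the enclosure; bystander. Origin at the centre of its underside.
- bushing: turned steel flanged bushing, 48 mm across, 45 mm tall, standing right of the enclosure; bystander. Origin at the centre of its underside.
- chuck_key: T-shaped lathe chuck key, 140 x 160 mm, lying on the ribbed rubber mat at the right; bystander. Origin at the centre of its underside.
- drink: drinking-water bottle with blue cap, 66 mm across, 200 mm tall, at the left; bystander. Origin at the centre of its underside.
- oil_can: red can, 60 mm across, 150 mm tall, standing on the mat at the right; bystander. Origin at the centre of its underside.
- caliper: steel vernier caliper, 240 mm long, 10 mm thick, lying on the paper drawing at the left; bystander. Origin at the centre of its underside.

How it is judged (in metres and radians):
On the way, in this order (a step that is already met when the one before it is completed fails the run):
1. the cover is shut on the rim (value of joint cover below 0.03 rad), for 0.2 s.
2. one fastener is caught: pressed in, turned a quarter turn and let go (value of joint cover below 0.03 rad and contact force between the fingers and anything else below 0.5 N and ((value of joint turn_l between 1.25 and 1.8 rad and value of joint press_l above 0.0045 m) or (value of joint turn_r between 1.25 and 1.8 rad and value of joint press_r above 0.0045 m))), for 0.2 s.
At the end, for the whole second after the job is handed in: The cover is shut (within 0.03 rad) and both heads are let go and at rest in the cams' notches: turned clockwise to between 1.25 and 1.80 rad and held in by the cam by more than 4.5 mm (value of joint cover below 0.03 rad and value of joint turn_l between 1.25 and 1.8 rad and value of joint each of press_l, press_r above 0.0045 m and value of joint turn_r between 1.25 and 1.8 rad and velocity of joint each of turn_l, turn_r, cover below 0.05 rad/s and velocity of joint each of press_l, press_r below 0.05 m/s); the robot touches nothing.
It fails at once if the left spring clip is bent: more than 13 N on it (contact force between bracket_l and anything else above 13 N).
It fails at once if the right spring clip is bent: more than 13 N on it (contact force between bracket_r and anything else above 13 N).
It fails at once if another thing on the bench is disturbed (moved by more than 20 mm) (distance of any of screwdriver, relay, bushing, chuck_key, drink, oil_can, caliper from where it was at the start of the episode above 0.02 m).
It also fails if it takes over 72 s, if anything falls off the work surface, if the arm or the gripper's body presses on something with over 40 N, if the wrist force passes 120 N, or if a joint passes its speed limit or range.

ROBOT

A 6-joint arm with a two-finger parallel gripper is mounted at the origin on the work surface. World frame = base frame: x ahead of the robot, y to its left, z up, the work surface at z = 0. Lengths are in mm, angles in rad, forces in N, time in s.
With the tool pointing down it reaches from about 250 to 850 mm from the base axis. Payload 12.5 kg.
Tool frame: the origin (TCP) lies on the front face of the gripper's body, between the roots of the fingers; the fingertips stand 84 mm ahead of it and the grasp point (between the pads) lies 65 mm ahead of it; z points along the fingers, y is the direction in which the jaws open and shut (so a half turn about z gives the same grasp; the last joint's range is limited). The gripper opens to 93 mm and grips with 3 to 60 N. Pads are 15 mm wide; open, the fingers measure 128 mm over their backs; the gripper's body (75 mm by 188 mm) begins 65 mm behind the grasp point.
Start: joints at [-0.085, 0.351, 1.652, -0, 1.139, -0.085], TCP at [549.986, 0.027, 302.733] pointing down, gripper open.
Joint ranges: [-2.75, 2.75], [-0.79, 2.1], [0.01, 2.65], [-1.57, 4.71], [0.07, 3.14], [-2.87, 2.87]. Speed limits (rad/s): [2.22, 2.22, 2.79, 3.14, 3.14, 3.14].

INTERFACE

Orientations are given as a unit quaternion [w, x, y, z].
In Python, from workcell import r gives the robot as it stands.
- The arm moves only by the tool play_rows, never from a script. Its argument "targets" is a list of rows, each a list of 3 entries, a list of its own where there are three numbers: the opening, from -1 (shut) to 1 (fully open), then the shift along the tool's x, y, z in cm, then the turn about the tool's z in rad. A call has 1 to 8 rows; each row is the pose to reach, as a shift and turn from the pose commanded when the call began, along the tool's axes at that moment; what a row does not reach only later rows make up. A row lasts 1/10 s, in which the tool goes at most 50 mm and 8.59 degrees, less where a joint would pass 70% of its speed; a pose out of reach is approached as far as the arm can. A call with a gripper value outside its range is refused whole. The fingers move at their own pace and stop on an object; the grip force is fixed at half the most. Time passes only in rows, so rows that repeat a pose let the fingers close. It gives the time, the measured TCP pose, the force and the opening at its end, in the units of the state.
- r.read_state(): the state, without advancing time (a new reading comes with each control period).
- r.capture(name): name is "scene" or "side" or "wrist"; returns the picture (480x640x3 uint8, red, green, blue); there is no depth.
- r.get_calibration(name): a dict with "camera_matrix" (3x3 intrinsics, pixels), "k1" (the pictures are not rectified: a ray, as slopes to the right and down, at radius r is drawn at 1 + k1 r^2 times it, then the intrinsics apply), "extrinsics" (4x4, takes a point from camera to world coordinates). Camera axes: x right, y down, z forward; pixel columns grow to the right and rows downward; lengths in mm; the calibration is good to about 2 mm. A picture is of the moment at which its call begins: read the wrist's pose just before it. get_calibration takes no time and is no camera call; for the wrist camera it gives the pose at the moment of the call.
- r.hand_in(): hands the job in, once; it reports no verdict.
Trained networks look in the newest picture that a camera, given by its name, has taken for a name from the list of things; names that differ only in an ending like _2 or _b are one class to them, and where a whole thing is asked for, a point or a joint stands for the part that bears it (a point fixed in the world has none). Each returns a list of dicts, best first, with "p" (0 to 1); they miss things now and then, are a little off and sometimes report something else, mostly with a low value. They report only what shows in the picture. A call takes as long as a camera call.
- r.cut_out(camera, query): "region" (480x640 bool, what is visible of it) and "extent" ([left, top, right, bottom] in pixels, round what is visible of it).
The state is a dict: "time_s": time; "joint_positions": joint angles; "dq": joint speeds; "joint_torque": joint torques, N m; "position": TCP position; "tcp_rot": TCP orientation; "ft_force": force on the tool from outside, world axes, zero at the start; "wrist_torque": the same for the moment, N m; "finger_gap": finger opening in mm.
Only numpy, scipy, OpenCV 4.12 (cv2) and the standard library are available. Lean on these libraries where they do the work, as an engineer would, in place of code of your own. Each camera call takes 0.05 s, during which the arm holds its last target.

## Working session

There is one attempt and no reset: what is moved stays moved. The work goes in short steps, Python scripts to look and compute and a tool call to move; the robot and the scene stay as the last step left them, time stands still between calls to the robot, and variables do not carry over. Pictures are saved under pics/ and viewed, and the job is handed in when it is done.

Besides the shell and the picture viewer there is one more tool, called after "Request:" by a JSON object that holds its "method" and its "body". play_rows: Moves the arm, as the interface text tells. Its arguments: {"type":"object","properties":{"targets":{"type":"array","items":{"type":"array"}}},"required":["targets"]}

```bash
ls; mkdir -p pics
python3 - <<'E'
from workcell import r
import cv2
print(r.read_state())
for n in ("scene","side","wrist"):
    im=r.capture(n); cv2.imwrite(f"pics/{n}0.png",im[:,:,::-1])
    c=r.get_calibration(n); print(n,c)
E
```

```text
pics
{'time_s': 0.0, 'joint_positions': array([-8.45945889e-02,  3.51239127e-01,  1.65240271e+00, -4.83008154e-06,
        1.13908219e+00, -8.46380461e-02]), 'dq': array([ 1.70370450e-03, -9.11442878e-04,  1.49478290e-04, -8.28247397e-05,
       -7.80952700e-04, -1.92383368e-03]), 'joint_torque': array([ 1.41757551e-03, -4.97321892e+01, -2.85254824e+01,  6.99741254e-02,
        2.57699919e-02, -1.73020858e-04]), 'position': array([5.49764730e+02, 4.76499651e-02, 3.02207914e+02]), 'tcp_rot': array([-4.30959800e-04,  7.07090588e-01,  7.07122748e-01, -3.66437803e-04]), 'ft_force': array([-0.30655598, -0.56446964, -0.59918614]), 'wrist_torque': array([-0.03694909, -0.02422704,  0.02887152]), 'finger_gap': 92.81963791707098}
scene {'camera_matrix': array([[526.81260364,   0.        , 317.99078464],
       [  0.        , 526.81260364, 234.56405714],
       [  0.        ,   0.        ,   1.        ]]), 'k1': -0.11907200362166825, 'extrinsics': array([[-8.45595172e-01,  3.49031411e-01, -4.03913208e-01,
         1.20802761e+03],
       [ 5.33767436e-01,  5.41735552e-01, -6.49318809e-01,
     
[... 619 characters left out ...]
3e-01, -6.64727970e-01,
         1.05777444e+03],
       [ 0.00000000e+00,  0.00000000e+00,  0.00000000e+00,
         1.00000000e+00]])}
wrist {'camera_matrix': array([[351.18495965,   0.        , 317.54101872],
       [  0.        , 351.18495965, 238.19700776],
       [  0.        ,   0.        ,   1.        ]]), 'k1': -0.049554011167828274, 'extrinsics': array([[ 9.99999770e-01,  2.01161764e-04, -6.47991072e-04,
         5.49353053e+02],
       [ 2.03815268e-05, -9.63513724e-01, -2.67658931e-01,
         7.38666344e+01],
       [-6.78191034e-04,  2.67658856e-01, -9.63513506e-01,
         3.83165006e+02],
       [ 0.00000000e+00,  0.00000000e+00,  0.00000000e+00,
         1.00000000e+00]])}
```

View pics/scene0.png

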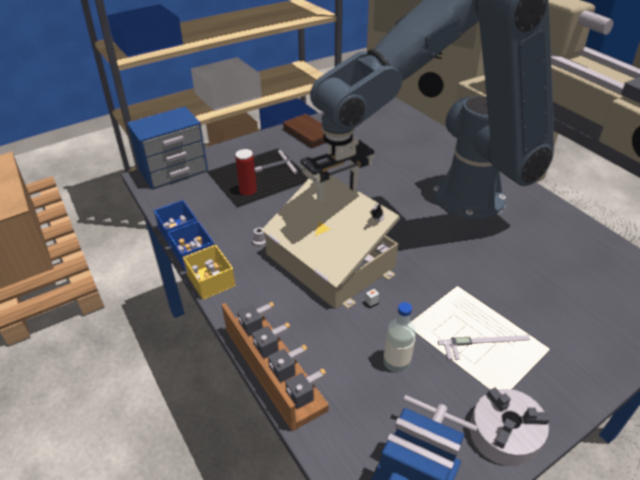

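View pics/side0.png

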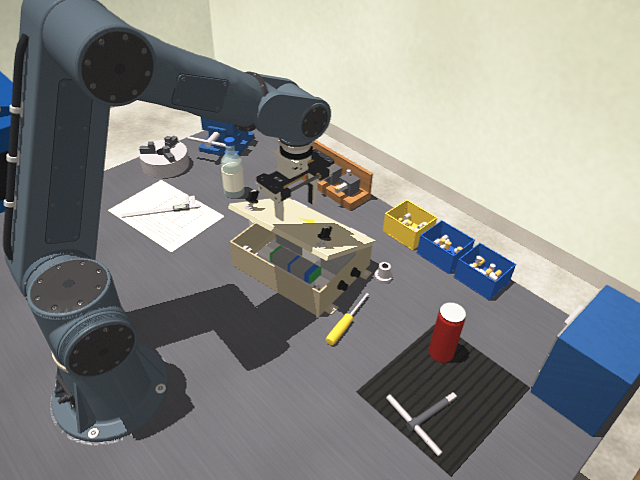

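View pics/wrist0.png

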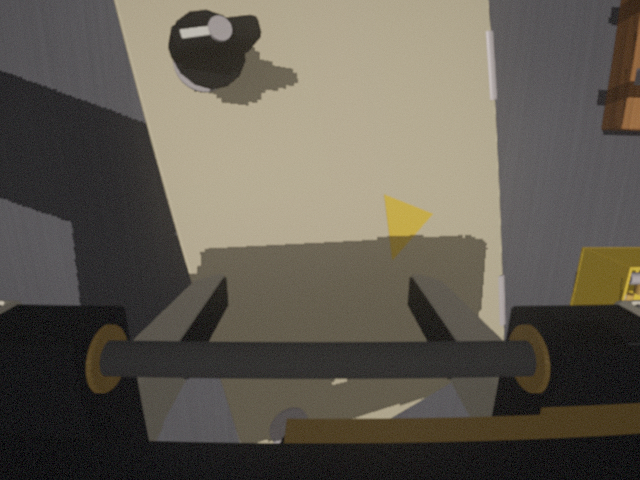

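Run:
```python
import cv2
a=cv2.imread('pics/scene0.png')[165:315,240:420]; cv2.imwrite('pics/sc.png',cv2.resize(a,None,fx=4.4,fy=4,interpolation=cv2.INTER_CUBIC)[:, :])
a=cv2.imread('pics/side0.png')[175:325,215:395]; cv2.imwrite('pics/sd.png',cv2.resize(a,None,fx=4.4,fy=4,interpolation=cv2.INTER_CUBIC))
```

```text
(no output)
```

View pics/sc.png

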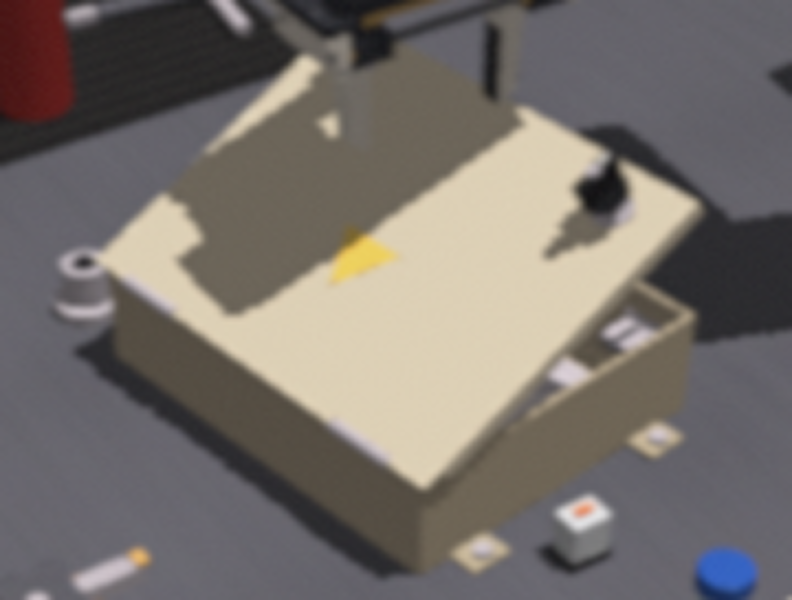

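View pics/sd.png

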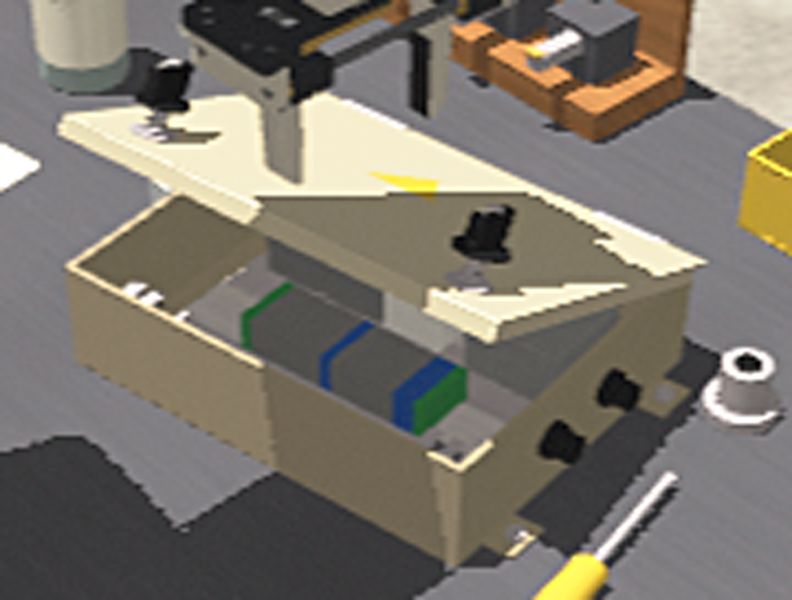

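```bash
cat > h.py <<'E'
import numpy as np, cv2
from scipy.optimize import least_squares
from workcell import r
def proj(c,P):
    E=np.array(c['extrinsics']); P=np.atleast_2d(P)
    q=(P-E[:3,3])@E[:3,:3]
    s=q[:,:2]/q[:,2:]; s=s*(1+c['k1']*(s**2).sum(1,keepdims=True))
    K=np.array(c['camera_matrix']); return s@K[:2,:2].T+K[:2,2]
def box(p,L):
    x,y,w=p[:3]; c,s=np.cos(w),np.sin(w); L=np.atleast_2d(L)
    return np.c_[x+c*L[:,0]-s*L[:,1],y+s*L[:,0]+c*L[:,1],L[:,2]]
def cov(p,L): # L: dist from hinge, y, height above top face
    a=p[3]; L=np.atleast_2d(L); d=L[:,0]; h=L[:,2]+4
    return box(p,np.c_[120-d*np.cos(a)+h*np.sin(a),L[:,1],90.5+d*np.sin(a)+h*np.cos(a)])
E
cat > fit.py <<'E'
from h import *
C={n:r.get_calibration(n) for n in('scene','side','wrist')}
S=lambda u,v:(240+u/4.4,165+v/4); D=lambda u,v:(215+u/4.4,175+v/4)
obs=[('scene','b',(120,150,0),S(418,570)),('scene','c',(248,156,0),S(700,207)),('scene','b',(-120,150,90),S(692,318)),
('side','c',(248,156,0),D(62,118)),('side','c',(248,-156,0),D(495,326)),('side','b',(-120,-150,90),D(458,468)),('side','b',(-120,-150,0),D(452,568)),('side','b',(-120,150,90),D(70,266)),
('side','c',(0,-156,0),D(706,262)),('scene','c',(0,-156,0),S(103,262)),('scene','c',(0,156,0),S(428,490)),
('side','c',(215,115,49),D(170,65)),('side','c',(215,-115,49),D(490,212)),('scene','c',(215,115,49),S(613,165))]
def f(p): return np.concatenate([(proj(C[n],(box if k=='b' else cov)(p,L))[0]-o) for n,k,L,o in obs])
s=least_squares(f,[600,0,0,.3],loss='soft_l1')
print(s.x); print(f(s.x).reshape(-1,2).round(1))
p=s.x; np.save('p.npy',p)
for L in [(248,156,0),(248,-156,0),(215,115,49),(215,-115,49),(220,0,0)]: print(L,cov(p,L).round(1), proj(C['wrist'],cov(p,L)).round())
q=p.copy(); q[3]=0
for L in [(215,115,49),(215,-115,49)]: print('shut',cov(q,L).round(1))
E
python3 fit.py
```

```text
[5.76615359e+02 1.12514459e+01 1.70338868e-01 4.42179158e-01]
[[ 0.2  1. ]
 [-0.2 -0.7]
 [ 0.6 -1.1]
 [-0.4 -0.4]
 [-0.3  0.2]
 [ 0.1  0.4]
 [ 0.5 -0.6]
 [-1.7 -0.8]
 [-0.6 -0.6]
 [-1.  -2.3]
 [-0.4 -2.1]
 [-0.2  0.1]
 [-0.   0.2]
 [-4.2  1.6]]
(248, 156, 0) [[449.2 147.6 200.2]] [[104. -18.]]
(248, -156, 0) [[ 502.1 -159.9  200.2]] [[250. 490.]]
(215, 115, 49) [[506.2 115.8 230.4]] [[209.  33.]]
(215, -115, 49) [[ 545.2 -110.8  230.4]] [[311. 477.]]
(220, 0, 0) [[500.6  -1.8 188.3]] [[236. 273.]]
shut [[463.5 108.5 143.5]]
shut [[ 502.5 -118.2  143.5]]
```

Request:
{"method": "play_rows", "body": {"targets": [[-1,[-0.1,-2.0,0],0],[-1,[-0.2,-4.5,0],0],[-1,[-0.2,-4.5,0.3],0],[-1,[-0.2,-4.5,0.6],0],[-1,[-0.2,-4.5,1.0],0],[-1,[-0.2,-4.6,1.5],0],[-1,[-0.2,-4.8,2.2],0],[-1,[-0.2,-4.8,3.0],0]]}}

```text
time_s: 0.95
position: [502.0, -2.0, 272.0]
tcp_rot: [-0.0, 0.707, 0.707, 0.0]
ft_force: [-0.4, 0.7, 1.8]
finger_gap: 33.4
```

Request:
{"method": "play_rows", "body": {"targets": [[-1,[0,0,0],0],[-1,[0,0,0],0],[-1,[0,0,0],0],[-1,[0,0,0],0],[-1,[0,-0.2,0.6],0],[-1,[-0.1,-0.4,1.2],0],[-1,[-0.1,-0.6,1.8],0],[-1,[-0.1,-0.8,2.4],0]]}}

```text
time_s: 1.75
position: [493.7, -3.1, 248.1]
tcp_rot: [0.0, 0.707, 0.707, -0.0]
ft_force: [-0.2, -1.3, 1.9]
finger_gap: 0.3
```

Request:
{"method": "play_rows", "body": {"targets": [[-1,[0,-0.2,0.8],0],[-1,[-0.1,-0.4,1.6],0],[-1,[-0.1,-0.6,2.4],0],[-1,[-0.1,-0.8,3.2],0],[-1,[-0.2,-0.9,3.9],0],[-1,[-0.2,-1.0,4.6],0],[-1,[-0.2,-1.1,5.3],0],[-1,[-0.2,-1.1,5.3],0]]}}

```text
time_s: 2.55
position: [482.5, -4.9, 194.7]
tcp_rot: [-0.001, 0.707, 0.707, -0.001]
ft_force: [-0.3, 0.6, -0.3]
finger_gap: 0.5
```

Request:
{"method": "play_rows", "body": {"targets": [[-1,[0,-0.1,0.5],0],[-1,[0,-0.2,0.9],0],[-1,[0,-0.2,1.2],0],[-1,[0,-0.2,1.4],0],[-1,[0,-0.2,1.6],0],[-1,[0,-0.2,1.7],0],[-1,[0,-0.2,1.7],0]]}}

```text
time_s: 3.25
position: [480.9, -5.0, 178.9]
tcp_rot: [-0.0, 0.707, 0.707, -0.0]
ft_force: [-3.1, -1.3, 4.5]
finger_gap: 0.5
```

Request:
{"method": "play_rows", "body": {"targets": [[-1,[0,0,0.05],0],[-1,[0,0,0.1],0],[-1,[0,0,0.1],0],[-1,[0,0,0.1],0]]}}

```text
time_s: 3.65
position: [480.8, -5.0, 178.8]
tcp_rot: [-0.0, 0.707, 0.707, -0.0]
ft_force: [-6.3, -0.8, 19.4]
finger_gap: 0.6
```

Request:
{"method": "play_rows", "body": {"targets": [[-1,[0,0,-2],0],[0,[0,0,-6],0],[0.3,[0,0,-11],0],[0.3,[0,-2,-13],0],[0.3,[0,-2,-13],0]]}}

```text
time_s: 4.15
position: [460.6, -4.9, 310.3]
tcp_rot: [0.002, 0.707, 0.707, 0.001]
ft_force: [0.2, 0.4, -0.5]
finger_gap: 27.9
```

Run:
```python
from workcell import r
import cv2,pickle
print(r.read_state()['position'])
out={}
for n in ("scene","side","wrist"):
    c=r.get_calibration(n); im=r.capture(n); cv2.imwrite(f"pics/{n}1.png",im[:,:,::-1])
    out[n]=c
pickle.dump(out,open('c1.pkl','wb'))
a=cv2.imread('pics/scene1.png')[165:315,240:420]; cv2.imwrite('pics/sc1.png',cv2.resize(a,None,fx=4.4,fy=4,interpolation=cv2.INTER_CUBIC)[:, :])
a=cv2.imread('pics/side1.png')[175:325,215:395]; cv2.imwrite('pics/sd1.png',cv2.resize(a,None,fx=4.4,fy=4,interpolation=cv2.INTER_CUBIC))
```

```text
[460.60841347  -4.94195548 310.26986297]
```

View pics/wrist1.png

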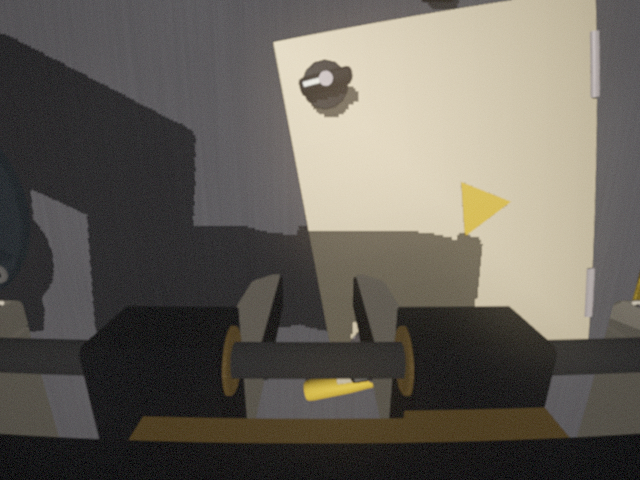

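View pics/sc1.png

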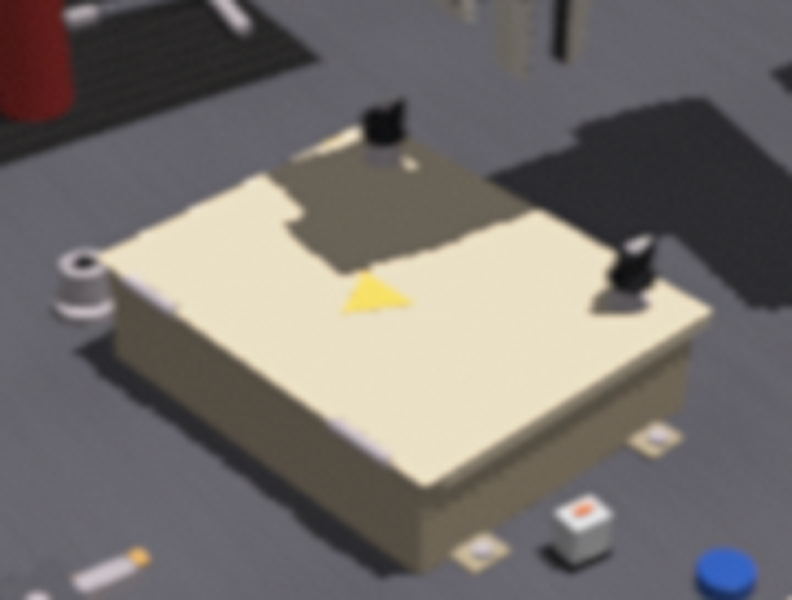

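View pics/sd1.png

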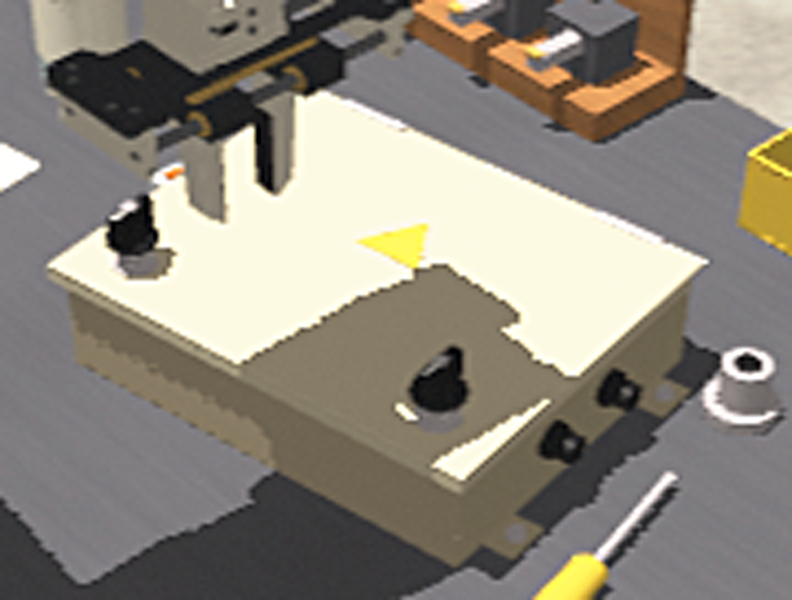

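```bash
cat > fit2.py <<'E'
from h import *
import pickle
C=pickle.load(open('c1.pkl','rb'))
S=lambda u,v:(240+u/4.4,165+v/4); D=lambda u,v:(215+u/4.4,175+v/4)
obs=[('scene','b',(120,150,0),S(418,570)),('scene','c',(248,156,0),S(711,311)),
('side','c',(248,156,0),D(50,268)),('side','c',(248,-156,0),D(464,489)),
('wrist','c',(248,156,0),(274,43)),('side','b',(-120,-150,0),D(452,568))]
def f(p): return np.concatenate([(proj(C[n],(box if k=='b' else cov)(np.r_[p,0],L))[0]-o) for n,k,L,o in obs])
s=least_squares(f,[576,11,.17],loss='soft_l1')
print(s.x); print(f(s.x).reshape(-1,2).round(1))
p=np.r_[s.x,0]; np.save('p2.npy',p)
for L in [(215,115,49),(215,-115,49),(197,115,49),(233,115,49)]: print(L,cov(p,L).round(1), {n:proj(C[n],cov(p,L)).round(1)[0] for n in C})
E
python3 fit2.py
python3 - <<'E'
import cv2
a=cv2.imread('pics/wrist1.png')[40:140,270:390]; cv2.imwrite('pics/w1c.png',cv2.resize(a,None,fx=6,fy=6,interpolation=cv2.INTER_CUBIC))
E
```

```text
[5.77488437e+02 7.62230733e+00 1.56041786e-01]
[[-1.8  0.4]
 [-1.2 -0.7]
 [ 0.2 -2.2]
 [-1.  -2.2]
 [-0.7 -0. ]
 [ 0.7  0.2]]
(215, 115, 49) [[465.8 106.5 143.5]] {'scene': array([382.9, 226.5]), 'side': array([245.2, 226. ]), 'wrist': array([325.6,  81.5])}
(215, -115, 49) [[ 501.5 -120.7  143.5]] {'scene': array([326.9, 190.3]), 'side': array([314.9, 265.4]), 'wrist': array([367.3, 380.5])}
(197, 115, 49) [[483.6 109.3 143.5]] {'scene': array([378.3, 229.3]), 'side': array([249.9, 222.5]), 'wrist': array([353.1,  77. ])}
(233, 115, 49) [[448.  103.7 143.5]] {'scene': array([387.4, 223.8]), 'side': array([240.4, 229.5]), 'wrist': array([298.3,  86.1])}
```

View pics/w1c.png

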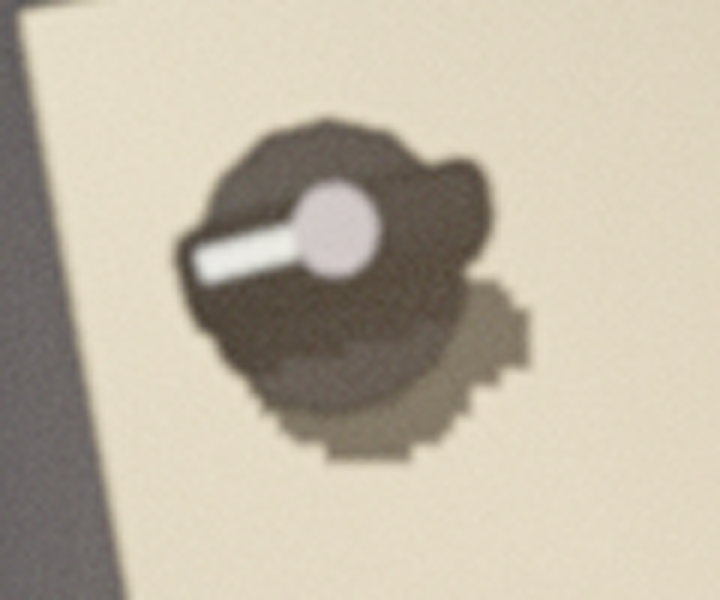

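Request:
{"method": "play_rows", "body": {"targets": [[0,[3,0.1,0],-0.145],[0,[6,0.2,0],-0.29],[0,[9,0.3,0],-0.435],[0,[11.3,0.4,0],-0.58],[0,[11.3,0.4,0],-0.725],[0,[11.3,0.4,0],-0.87],[0,[11.3,0.4,0],-1.015],[0,[11.3,0.4,0],-1.16]]}}

```text
time_s: 5.1
position: [465.1, 108.2, 305.9]
tcp_rot: [-0.001, 0.201, 0.98, -0.0]
ft_force: [0.4, 0.4, -0.7]
finger_gap: 46.5
```

Request:
{"method": "play_rows", "body": {"targets": [[0,[0,0,0],-0.145],[0,[0,0,0],-0.29],[0,[0,0,0],-0.435],[0,[0,0,0],-0.575],[0,[0,0,0],-0.575],[0,[0,0,0],-0.575]]}}

```text
time_s: 5.7
position: [465.1, 108.1, 306.6]
tcp_rot: [-0.001, -0.08, 0.997, -0.0]
ft_force: [0.2, -0.8, 0.4]
finger_gap: 46.5
```

```bash
cat >> h.py <<'E'
def ray(c,uv,z):
    K=np.array(c['camera_matrix']); E=np.array(c['extrinsics'])
    s=(np.array(uv,float)-K[:2,2])/K[0,0]; rd=np.hypot(*s); x=rd
    for _ in range(30): x=rd/(1+c['k1']*x*x)
    s=s*(x/rd) if rd>0 else s
    d=E[:3,:3]@np.r_[s,1]; return E[:3,3]+d*(z-E[2,3])/d[2]
E
python3 - <<'E'
from h import *
import pickle
C=pickle.load(open('c1.pkl','rb'))
print(ray(C['wrist'],(326.2,78.2),143.5))
s=r.read_state(); print(s['position'],s['tcp_rot'],s['joint_positions'],s['ft_force'],s['finger_gap'])
c=r.get_calibration('wrist'); im=r.capture('wrist'); cv2.imwrite('pics/w2.png',im[:,:,::-1]); pickle.dump(c,open('c2.pkl','wb'))
E
```

```text
[466.12866495 108.4901882  143.5       ]
[465.05840914 108.06270037 306.63086735] [-9.26076420e-04 -7.99346240e-02  9.96799678e-01 -3.34351997e-05] [ 1.30753760e-01  2.14556663e-01  1.82672014e+00  3.04217446e-05
  1.10216901e+00 -1.60009639e+00] [ 0.15804209 -0.79457959  0.42012202] 46.533183721027214
```

View pics/w2.png

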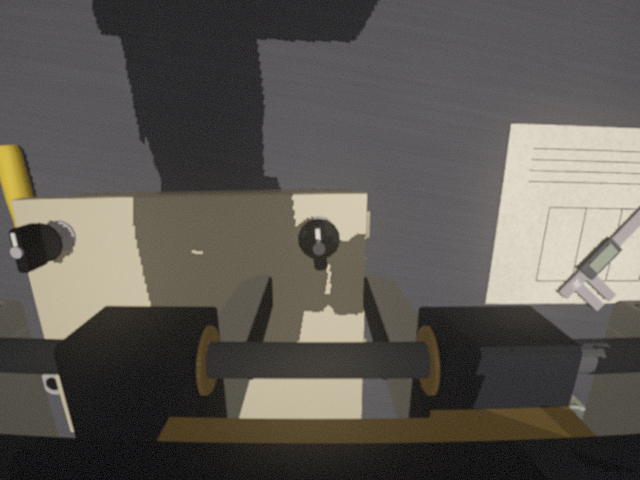

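Run:
```python
import cv2,numpy as np
i=cv2.imread('pics/w2.png')
a=cv2.resize(i[205:285,280:370],None,fx=6,fy=6,interpolation=cv2.INTER_CUBIC)
b=cv2.resize(i[205:285,0:40],None,fx=6,fy=6,interpolation=cv2.INTER_CUBIC)
cv2.imwrite('pics/w2c.png',np.hstack([a,b]))
```

```text
(no output)
```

View pics/w2c.png

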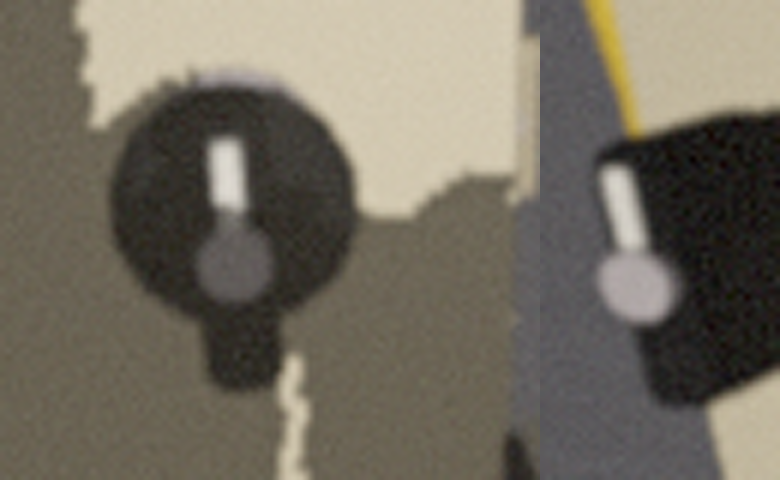

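Run:
```python
from h import *
import pickle
c=pickle.load(open('c2.pkl','rb'))
z=143.8
l=ray(c,(319.2,248.8),z); l2=ray(c,(280+226/6,205+142/6),z)
R=ray(c,(16.2,253),z); R2=ray(c,((614-540)/6,205+168/6),z)
print(l,R, 'd',np.linalg.norm(l-R), 'yaw from heads', np.arctan2(-(l-R)[0],(l-R)[1]))
for a,b in((l,l2),(R,R2)): print('wing dir',np.arctan2((a-b)[1],(a-b)[0]))
print('cover edge yaw'); a=ray(c,(367,193),94.5);b=ray(c,(20,199),94.5); print(a,b,np.arctan2(-(a-b)[0],(a-b)[1]),np.linalg.norm(a-b))
```

```text
[465.48761354 109.04164068 143.8       ] [ 505.79639382 -117.42849764  143.8       ] d 230.0293922997838 yaw from heads 0.17614260071439486
wing dir 0.23397195163150475
wing dir 0.12249140423096734
cover edge yaw
[425.84114681 143.34839493  94.5       ] [ 477.59297383 -153.48266095   94.5       ] 0.17261272901924274 301.3086911059109
```

Request:
{"method": "play_rows", "body": {"targets": [[0,[0,0.08,3],-0.014],[0,[0,0.08,6],-0.014],[-0.3,[0,0.08,8.5],-0.014],[-0.3,[0,0.08,10],-0.014],[-0.3,[0,0.08,10],-0.014]]}}

```text
time_s: 6.25
position: [464.1, 108.7, 205.8]
tcp_rot: [-0.002, -0.088, 0.996, -0.0]
ft_force: [-0.7, 0.5, -0.1]
finger_gap: 32.8
```

Run:
```python
from h import *
s=r.read_state(); print(s['position'],s['tcp_rot'],s['ft_force'],s['finger_gap'],s['wrist_torque'])
a=r.capture('wrist');b=r.capture('side')
cv2.imwrite('pics/w3.png',cv2.resize(np.hstack([a[150:450,150:490],cv2.resize(b[190:300,200:325],(340,300))]),None,fx=1.17,fy=1.17)[:,:,::-1])
```

```text
[464.05923983 108.71200957 205.81377265] [-1.94829389e-03 -8.76933649e-02  9.96145608e-01 -7.22989360e-05] [-0.65056445  0.46159396 -0.09404466] 32.808681773865395 [ 0.14955507 -0.09273827  0.0017354 ]
```

View pics/w3.png

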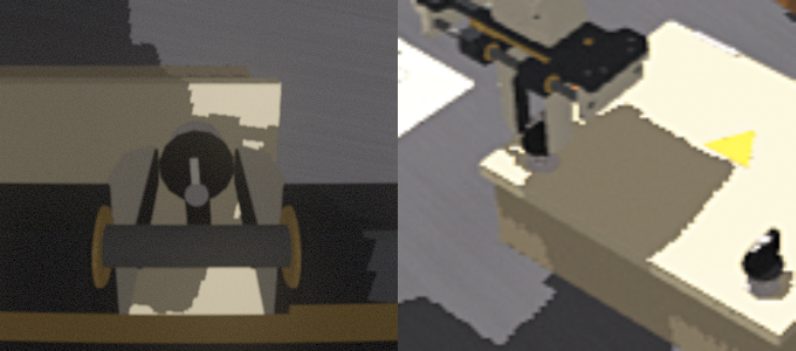

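Request:
{"method": "play_rows", "body": {"targets": [[-0.6,[-0.12,0,0],0],[-1,[-0.12,0,0],0],[-1,[-0.12,0,0],0],[-1,[-0.12,0,0],0],[-1,[-0.12,0,0],0],[-1,[-0.12,0,0],0]]}}

```text
time_s: 6.95
position: [466.2, 109.1, 208.0]
tcp_rot: [0.0, -0.089, 0.996, 0.0]
ft_force: [0.8, 0.1, 1.5]
finger_gap: 9.7
```

Run:
```python
from h import *
s=r.read_state(); print(s['position'],s['tcp_rot'],s['ft_force'],s['finger_gap'],s['wrist_torque'])
c=r.get_calibration('wrist')
a=r.capture('wrist')
cv2.imwrite('pics/w4.png',cv2.resize(a[170:330,220:420],None,fx=4,fy=3.7)[:,:,::-1])
```

```text
[466.19142644 109.09324111 207.97044659] [ 3.24960444e-04 -8.89694976e-02  9.96034297e-01  4.57285465e-05] [0.81343978 0.14136264 1.52704283] 9.683012592313164 [ 0.21732383 -0.09451002  0.01946045]
```

View pics/w4.png

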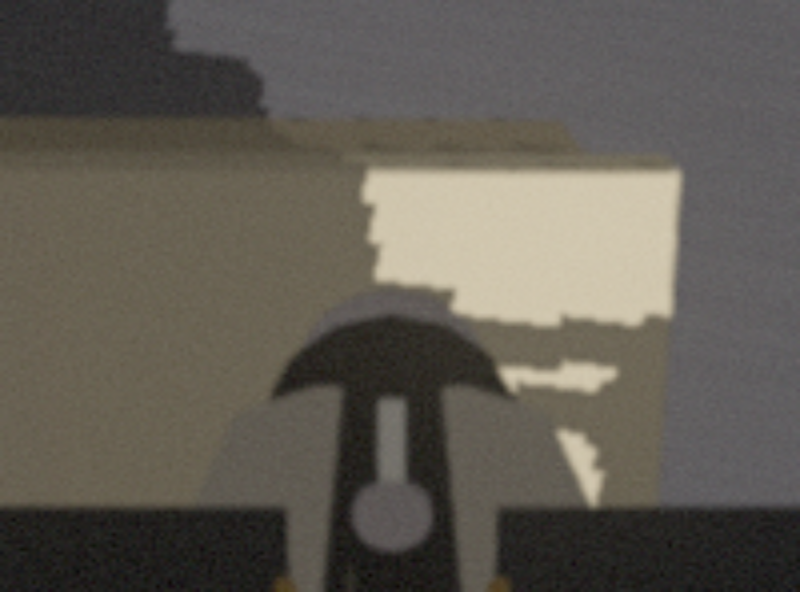

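Request:
{"method": "play_rows", "body": {"targets": [[-1,[0,0,0.15],0],[-1,[0,0,0.3],0],[-1,[0,0,0.45],0],[-1,[0,0,0.6],0],[-1,[0,0,0.6],0],[-1,[0,0,0.6],0]]}}

```text
time_s: 7.6
position: [466.2, 109.1, 201.8]
tcp_rot: [0.0, -0.089, 0.996, 0.0]
ft_force: [1.3, 2.1, 4.4]
finger_gap: 9.9
```

Request:
{"method": "play_rows", "body": {"targets": [[-1,[0,0,0.1],0],[-1,[0,0,0.15],0],[-1,[0,0,0.15],0],[-1,[0,0,0.15],0]]}}

```text
time_s: 8.0
position: [466.2, 109.1, 200.3]
tcp_rot: [0.0, -0.089, 0.996, 0.0]
ft_force: [2.2, 2.0, 4.8]
finger_gap: 9.7
```

Request:
{"method": "play_rows", "body": {"targets": [[-1,[0,0,0.05],0],[-1,[0,0,0.1],0],[-1,[0,0,0.1],0]]}}

```text
time_s: 8.3
position: [466.2, 109.0, 199.3]
tcp_rot: [0.0, -0.089, 0.996, 0.0]
ft_force: [1.6, 1.4, 4.8]
finger_gap: 9.8
```

Request:
{"method": "play_rows", "body": {"targets": [[-1,[0,0,0.03],0],[-1,[0,0,0.05],0],[-1,[0,0,0.05],0]]}}

```text
time_s: 8.6
position: [466.2, 109.1, 198.9]
tcp_rot: [0.0, -0.089, 0.996, 0.0]
ft_force: [2.0, 1.0, 5.3]
finger_gap: 9.5
```

Request:
{"method": "play_rows", "body": {"targets": [[-1,[0,0,0.03],0],[-1,[0,0,0.06],0],[-1,[0,0,0.06],0]]}}

```text
time_s: 8.9
position: [466.2, 109.1, 198.3]
tcp_rot: [0.0, -0.089, 0.996, 0.0]
ft_force: [0.7, 2.6, 5.7]
finger_gap: 9.5
```

Request:
{"method": "play_rows", "body": {"targets": [[-1,[0,0,0.03],0],[-1,[0,0,0.06],0],[-1,[0,0,0.06],0]]}}

```text
time_s: 9.2
position: [466.2, 109.1, 197.7]
tcp_rot: [0.0, -0.089, 0.996, 0.0]
ft_force: [1.2, 2.8, 5.2]
finger_gap: 9.9
```

Request:
{"method": "play_rows", "body": {"targets": [[-1,[0,0,0.03],0],[-1,[0,0,0.06],0],[-1,[0,0,0.06],0]]}}

```text
time_s: 9.5
position: [466.2, 109.0, 197.1]
tcp_rot: [0.0, -0.089, 0.996, 0.0]
ft_force: [2.1, 2.2, 5.7]
finger_gap: 10.0
```

Request:
{"method": "play_rows", "body": {"targets": [[-1,[0,0,0.03],0],[-1,[0,0,0.06],0],[-1,[0,0,0.06],0]]}}

```text
time_s: 9.8
position: [466.2, 109.1, 196.5]
tcp_rot: [0.0, -0.089, 0.996, 0.0]
ft_force: [1.9, 1.3, 5.9]
finger_gap: 9.5
```

Request:
{"method": "play_rows", "body": {"targets": [[-1,[0,0,0.03],0],[-1,[0,0,0.06],0],[-1,[0,0,0.06],0]]}}

```text
time_s: 10.1
position: [466.2, 109.1, 195.9]
tcp_rot: [0.0, -0.089, 0.996, 0.0]
ft_force: [0.8, 1.1, 6.3]
finger_gap: 10.0
```

Request:
{"method": "play_rows", "body": {"targets": [[-1,[0,0,0.03],0],[-1,[0,0,0.06],0],[-1,[0,0,0.06],0]]}}

```text
time_s: 10.4
position: [466.2, 109.1, 195.3]
tcp_rot: [0.0, -0.089, 0.996, 0.0]
ft_force: [0.6, 2.5, 6.0]
finger_gap: 9.6
```

Request:
{"method": "play_rows", "body": {"targets": [[-1,[0,0,0.03],0],[-1,[0,0,0.06],0],[-1,[0,0,0.06],0]]}}

```text
time_s: 10.7
position: [466.2, 109.1, 194.7]
tcp_rot: [0.0, -0.089, 0.996, 0.0]
ft_force: [1.6, 1.5, 6.3]
finger_gap: 9.6
```

Request:
{"method": "play_rows", "body": {"targets": [[-1,[0,0,0.03],0],[-1,[0,0,0.06],0],[-1,[0,0,0.06],0]]}}

```text
time_s: 11.0
position: [466.2, 109.0, 194.2]
tcp_rot: [0.0, -0.089, 0.996, 0.0]
ft_force: [1.3, 1.9, 6.7]
finger_gap: 9.9
```

Request:
{"method": "play_rows", "body": {"targets": [[-1,[0,0,0.03],0],[-1,[0,0,0.06],0],[-1,[0,0,0.06],0]]}}

```text
time_s: 11.3
position: [466.2, 109.1, 193.6]
tcp_rot: [0.0, -0.089, 0.996, 0.0]
ft_force: [0.8, 1.0, 7.4]
finger_gap: 9.4
```

Request:
{"method": "play_rows", "body": {"targets": [[-1,[0,0,0.03],0],[-1,[0,0,0.06],0],[-1,[0,0,0.06],0]]}}

```text
time_s: 11.6
position: [466.2, 109.1, 193.0]
tcp_rot: [0.0, -0.089, 0.996, 0.0]
ft_force: [-0.0, 2.0, 6.9]
finger_gap: 9.9
```

Request:
{"method": "play_rows", "body": {"targets": [[-1,[0,0,0.03],0],[-1,[0,0,0.05],0],[-1,[0,0,0.05],0]]}}

```text
time_s: 11.9
position: [466.2, 109.1, 192.5]
tcp_rot: [0.0, -0.089, 0.996, 0.0]
ft_force: [1.4, 2.6, 8.0]
finger_gap: 9.5
```

Request:
{"method": "play_rows", "body": {"targets": [[-1,[0,0,0.03],0],[-1,[0,0,0.05],0],[-1,[0,0,0.05],0]]}}

```text
time_s: 12.2
position: [466.2, 109.1, 192.0]
tcp_rot: [0.0, -0.089, 0.996, 0.0]
ft_force: [0.5, 2.2, 8.5]
finger_gap: 9.9
```

Request:
{"method": "play_rows", "body": {"targets": [[-1,[0,0,0.02],0],[-1,[0,0,0.04],0],[-1,[0,0,0.04],0]]}}

```text
time_s: 12.5
position: [466.2, 109.1, 191.7]
tcp_rot: [0.0, -0.089, 0.996, 0.0]
ft_force: [0.0, 1.6, 9.3]
finger_gap: 9.9
```

Request:
{"method": "play_rows", "body": {"targets": [[-1,[0,0,0.02],0],[-1,[0,0,0.03],0],[-1,[0,0,0.03],0]]}}

```text
time_s: 12.8
position: [466.2, 109.1, 191.5]
tcp_rot: [0.0, -0.089, 0.996, 0.0]
ft_force: [-0.2, 2.0, 11.5]
finger_gap: 9.4
```

Request:
{"method": "play_rows", "body": {"targets": [[-1,[0,0,0.02],0],[-1,[0,0,0.03],0],[-1,[0,0,0.03],0]]}}

```text
time_s: 13.1
position: [466.3, 109.1, 191.4]
tcp_rot: [0.0, -0.089, 0.996, 0.0]
ft_force: [-0.1, 1.4, 12.7]
finger_gap: 9.9
```

Request:
{"method": "play_rows", "body": {"targets": [[-1,[0,0,0.02],0],[-1,[0,0,0.02],0],[-1,[0,0,0.02],0.0]]}}

```text
time_s: 13.4
position: [466.3, 109.1, 191.3]
tcp_rot: [0.0, -0.089, 0.996, 0.0]
ft_force: [-1.3, 0.7, 14.5]
finger_gap: 9.8
```

Request:
{"method": "play_rows", "body": {"targets": [[-1,[0,0,0],0.1],[-1,[0,0,0],0.2],[-1,[0,0,0],0.25]]}}

```text
time_s: 13.7
position: [466.3, 109.1, 191.3]
tcp_rot: [0.0, 0.038, 0.999, 0.0]
ft_force: [-0.8, 0.9, 14.5]
finger_gap: 9.4
```

Request:
{"method": "play_rows", "body": {"targets": [[-1,[0,0,0],0.1],[-1,[0,0,0],0.2],[-1,[0,0,0],0.25]]}}

```text
time_s: 14.0
position: [466.3, 109.0, 191.3]
tcp_rot: [0.0, 0.162, 0.987, 0.0]
ft_force: [-0.9, 0.3, 14.0]
finger_gap: 9.9
```

Request:
{"method": "play_rows", "body": {"targets": [[-1,[0,0,0],0.1],[-1,[0,0,0],0.2],[-1,[0,0,0],0.25]]}}

```text
time_s: 14.3
position: [466.2, 109.0, 191.3]
tcp_rot: [0.0, 0.284, 0.959, 0.0]
ft_force: [-1.3, 0.1, 14.2]
finger_gap: 9.7
```

Smooth and force-stable; continuing.

Request:
{"method": "play_rows", "body": {"targets": [[-1,[0,0,0],0.1],[-1,[0,0,0],0.2],[-1,[0,0,0],0.25]]}}

```text
time_s: 14.6
position: [466.2, 109.0, 191.3]
tcp_rot: [0.0, 0.401, 0.916, 0.0]
ft_force: [-1.8, -0.4, 14.2]
finger_gap: 9.7
```

Request:
{"method": "play_rows", "body": {"targets": [[-1,[0,0,0],0.1],[-1,[0,0,0],0.2],[-1,[0,0,0],0.25]]}}

```text
time_s: 14.9
position: [466.2, 108.9, 191.3]
tcp_rot: [0.0, 0.512, 0.859, 0.0]
ft_force: [-1.5, 0.2, 14.9]
finger_gap: 9.4
```

Request:
{"method": "play_rows", "body": {"targets": [[-1,[0,0,0],0.1],[-1,[0,0,0],0.2],[-1,[0,0,0],0.3],[-1,[0,0,0],0.3]]}}

```text
time_s: 15.3
position: [466.2, 108.9, 191.2]
tcp_rot: [0.0, 0.635, 0.773, 0.0]
ft_force: [-2.5, -0.7, 15.0]
finger_gap: 9.9
```

Request:
{"method": "play_rows", "body": {"targets": [[-1,[0,0,-0.1],0],[-1,[0,0,-0.2],0],[-1,[0,0,-0.25],0],[-1,[0,0,-0.25],0],[-1,[0,0,-0.25],0]]}}

```text
time_s: 15.8
position: [466.1, 108.9, 193.3]
tcp_rot: [0.0, 0.633, 0.774, -0.0]
ft_force: [0.5, 0.3, 7.2]
finger_gap: 9.5
```

Request:
{"method": "play_rows", "body": {"targets": [[-1,[0,0,-0.05],0],[-1,[0,0,-0.08],0],[-1,[0,0,-0.08],0]]}}

```text
time_s: 16.1
position: [466.1, 108.9, 194.1]
tcp_rot: [0.0, 0.633, 0.774, -0.0]
ft_force: [-0.2, -0.1, 7.5]
finger_gap: 9.6
```

Request:
{"method": "play_rows", "body": {"targets": [[-0.3,[0,0,0],0],[-0.3,[0,0,0],0],[-0.3,[0,0,0],0],[-0.3,[0,0,0],0],[-0.3,[0,0,-3],0],[-0.1,[0,0,-7],0],[0,[0,0,-11],0],[0,[0,0,-11],0]]}}

```text
time_s: 16.9
position: [467.4, 109.2, 308.3]
tcp_rot: [0.003, 0.633, 0.774, 0.003]
ft_force: [-0.2, 0.2, -0.7]
finger_gap: 46.0
```

Run:
```python
from h import *
import pickle
s=r.read_state(); print(s['position'],s['tcp_rot'],s['joint_positions'],s['ft_force'],s['finger_gap'])
C={}
for n in('scene','side','wrist'):
    C[n]=r.get_calibration(n); cv2.imwrite(f'pics/{n}5.png',r.capture(n)[:,:,::-1])
pickle.dump(C,open('c5.pkl','wb'))
a=cv2.imread('pics/side5.png')[205:305,215:345]; b=cv2.imread('pics/scene5.png')[165:265,300:430]
cv2.imwrite('pics/v5.png',cv2.resize(np.vstack([a,b]),None,fx=3,fy=3,interpolation=cv2.INTER_CUBIC))
```

```text
[467.43983308 109.24706703 308.33315053] [0.00262775 0.63333219 0.77387053 0.00279807] [ 1.32577938e-01  2.13986258e-01  1.82289136e+00 -1.43026841e-05
  1.09703798e+00 -6.64968825e-02] [-0.16184614  0.21904927 -0.67843229] 45.984276830614164
```

View pics/v5.png

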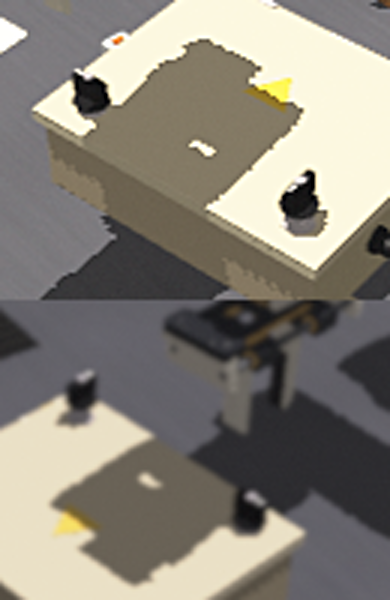

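View pics/wrist5.png

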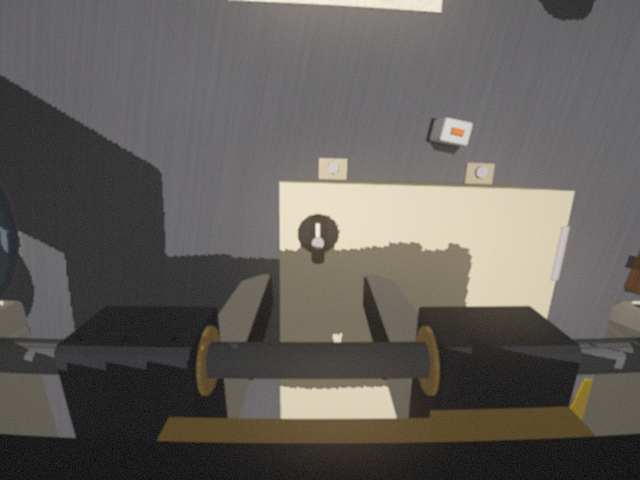

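Request:
{"method": "play_rows", "body": {"targets": [[0,[-3,-0.1,0],-0.145],[0,[-7,-0.2,0],-0.29],[0,[-11,-0.3,0],-0.435],[0,[-15,-0.4,0],-0.58],[0,[-19,-0.5,0],-0.725],[0,[-21,-0.5,0],-0.87],[0,[-23,-0.57,0],-1.015],[0,[-23,-0.57,0],-1.16]]}}

```text
time_s: 17.85
position: [505.6, -119.5, 301.9]
tcp_rot: [-0.002, 0.104, 0.995, 0.0]
ft_force: [-0.4, 0.8, -0.7]
finger_gap: 46.7
```

Request:
{"method": "play_rows", "body": {"targets": [[0,[0,0,0],-0.13],[0,[0,0,0],-0.26],[0,[0,0,0],-0.39],[0,[0,0,0],-0.39],[0,[0,0,0],-0.39],[0,[0,0,0],-0.39]]}}

```text
time_s: 18.45
position: [505.8, -117.5, 303.2]
tcp_rot: [-0.0, -0.088, 0.996, 0.0]
ft_force: [0.1, -0.0, -0.6]
finger_gap: 46.5
```

Run:
```python
from h import *
import pickle
s=r.read_state(); print(s['position'],s['tcp_rot'],s['joint_positions'],s['ft_force'],s['finger_gap'])
c=r.get_calibration('wrist'); a=r.capture('wrist');pickle.dump(c,open('c6.pkl','wb'))
print(proj(c,[506,-117.5,143.5]))
cv2.imwrite('pics/w6.png',a[:,:,::-1])
cv2.imwrite('pics/w6c.png',cv2.resize(a[190:290,260:380],None,fx=6,fy=6,interpolation=cv2.INTER_CUBIC)[:,:,::-1])
```

```text
[ 505.78066192 -117.49930209  303.23237885] [-4.93643652e-04 -8.75199493e-02  9.96162619e-01  2.24843609e-04] [-3.17945128e-01  2.94817821e-01  1.72919564e+00  2.63172567e-05
  1.11866381e+00 -2.06401712e+00] [ 0.07638857 -0.0413516  -0.58208501] 46.529442962518694
[[317.80413231 249.39878344]]
```

View pics/w6c.png

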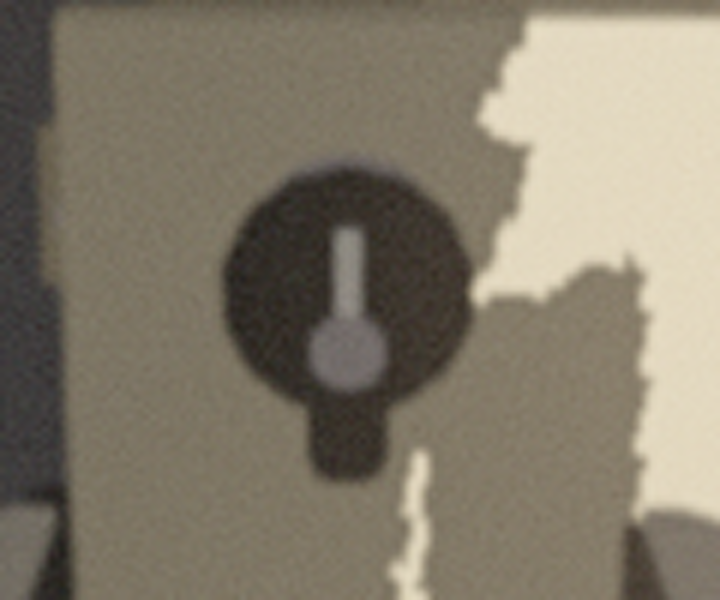

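View pics/w6.png

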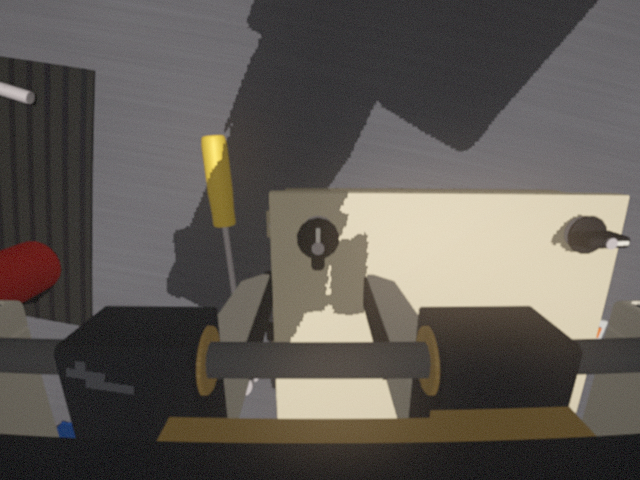

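Request:
{"method": "play_rows", "body": {"targets": [[0,[0,0,3],0],[0,[0,0,6],0],[-0.3,[0,0,8.5],0],[-0.3,[0,0,9.6],0],[-0.6,[0,0,9.6],0],[-1,[0,0,9.6],0],[-1,[0,0,9.6],0],[-1,[0,0,9.6],0]]}}

```text
time_s: 19.3
position: [506.3, -117.4, 208.9]
tcp_rot: [0.001, -0.089, 0.996, -0.0]
ft_force: [0.3, 2.3, 1.8]
finger_gap: 9.8
```

Request:
{"method": "play_rows", "body": {"targets": [[-1,[0,0,0],0],[-1,[0,0,0],0],[-1,[0,0,0],0]]}}

```text
time_s: 19.6
position: [506.3, -117.5, 208.2]
tcp_rot: [0.001, -0.089, 0.996, -0.0]
ft_force: [2.3, 3.1, 1.7]
finger_gap: 9.6
```

Request:
{"method": "play_rows", "body": {"targets": [[-1,[0,0,0.15],0],[-1,[0,0,0.3],0],[-1,[0,0,0.45],0],[-1,[0,0,0.6],0],[-1,[0,0,0.68],0],[-1,[0,0,0.68],0],[-1,[0,0,0.68],0]]}}

```text
time_s: 20.3
position: [506.2, -117.5, 201.1]
tcp_rot: [0.0, -0.089, 0.996, -0.0]
ft_force: [4.1, 3.9, 3.8]
finger_gap: 9.8
```

Request:
{"method": "play_rows", "body": {"targets": [[-1,[0,0,0.03],0],[-1,[0,0,0.06],0],[-1,[0,0,0.06],0]]}}

```text
time_s: 20.6
position: [506.3, -117.5, 200.6]
tcp_rot: [0.001, -0.089, 0.996, -0.0]
ft_force: [2.9, 4.2, 5.0]
finger_gap: 9.8
```

Request:
{"method": "play_rows", "body": {"targets": [[-1,[0,0,0.03],0],[-1,[0,0,0.06],0],[-1,[0,0,0.06],0]]}}

```text
time_s: 20.9
position: [506.3, -117.5, 200.0]
tcp_rot: [0.0, -0.089, 0.996, -0.0]
ft_force: [4.1, 4.2, 4.5]
finger_gap: 9.6
```

Request:
{"method": "play_rows", "body": {"targets": [[-1,[-0.02,0.02,0.03],0],[-1,[-0.03,0.03,0.05],0],[-1,[-0.03,0.03,0.05],0]]}}

```text
time_s: 21.2
position: [506.4, -117.4, 199.5]
tcp_rot: [0.0, -0.089, 0.996, -0.0]
ft_force: [2.4, 1.1, 5.6]
finger_gap: 10.0
```

Request:
{"method": "play_rows", "body": {"targets": [[-1,[0,0,0.03],0],[-1,[0,0,0.06],0],[-1,[0,0,0.06],0]]}}

```text
time_s: 21.5
position: [506.4, -117.4, 198.9]
tcp_rot: [0.0, -0.089, 0.996, -0.0]
ft_force: [2.1, 1.6, 6.2]
finger_gap: 9.7
```

Request:
{"method": "play_rows", "body": {"targets": [[-1,[0,0,0.03],0],[-1,[0,0,0.05],0],[-1,[0,0,0.05],0]]}}

```text
time_s: 21.8
position: [506.4, -117.4, 198.4]
tcp_rot: [0.0, -0.089, 0.996, -0.0]
ft_force: [1.8, 2.5, 6.2]
finger_gap: 9.9
```

Request:
{"method": "play_rows", "body": {"targets": [[-1,[0,0,0.03],0],[-1,[0,0,0.05],0],[-1,[0,0,0.05],0]]}}

```text
time_s: 22.1
position: [506.4, -117.4, 197.9]
tcp_rot: [0.0, -0.089, 0.996, -0.0]
ft_force: [2.2, 2.1, 5.8]
finger_gap: 10.1
```

Request:
{"method": "play_rows", "body": {"targets": [[-1,[0,0,0.03],0],[-1,[0,0,0.05],0],[-1,[0,0,0.05],0]]}}

```text
time_s: 22.4
position: [506.4, -117.4, 197.5]
tcp_rot: [0.0, -0.089, 0.996, -0.0]
ft_force: [1.3, 2.4, 6.1]
finger_gap: 9.9
```

Request:
{"method": "play_rows", "body": {"targets": [[-1,[0,0,0.03],0],[-1,[0,0,0.05],0],[-1,[0,0,0.05],0]]}}

```text
time_s: 22.7
position: [506.4, -117.4, 197.2]
tcp_rot: [0.0, -0.089, 0.996, -0.0]
ft_force: [0.7, 1.8, 9.1]
finger_gap: 9.8
```

Request:
{"method": "play_rows", "body": {"targets": [[-1,[0,0,0.02],0],[-1,[0,0,0.04],0],[-1,[0,0,0.04],0]]}}

```text
time_s: 23.0
position: [506.4, -117.4, 196.9]
tcp_rot: [0.0, -0.089, 0.996, -0.0]
ft_force: [-0.7, 2.8, 11.8]
finger_gap: 9.4
```

Request:
{"method": "play_rows", "body": {"targets": [[-1,[0,0,0.02],0],[-1,[0,0,0.02],0],[-1,[0,0,0.02],0]]}}

```text
time_s: 23.3
position: [506.5, -117.4, 196.9]
tcp_rot: [0.0, -0.089, 0.996, -0.0]
ft_force: [0.1, 2.6, 12.3]
finger_gap: 9.8
```

Request:
{"method": "play_rows", "body": {"targets": [[-1,[0,0,0],0.1],[-1,[0,0,0],0.2],[-1,[0,0,0],0.25]]}}

```text
time_s: 23.6
position: [506.5, -117.5, 196.9]
tcp_rot: [0.001, 0.038, 0.999, -0.0]
ft_force: [0.1, 1.3, 12.4]
finger_gap: 9.6
```

Request:
{"method": "play_rows", "body": {"targets": [[-1,[0,0,0.01],0],[-1,[0,0,0.01],0.1],[-1,[0,0,0.01],0.2],[-1,[0,0,0.01],0.25]]}}

```text
time_s: 24.0
position: [506.4, -117.7, 196.8]
tcp_rot: [0.001, 0.162, 0.987, -0.0]
ft_force: [-0.5, 0.7, 12.2]
finger_gap: 9.9
```

Request:
{"method": "play_rows", "body": {"targets": [[-1,[0,0,0],0.1],[-1,[0,0,0],0.2],[-1,[0,0,0],0.25]]}}

```text
time_s: 24.3
position: [506.4, -117.8, 196.8]
tcp_rot: [0.001, 0.284, 0.959, -0.001]
ft_force: [-0.8, 0.8, 11.7]
finger_gap: 9.8
```

Request:
{"method": "play_rows", "body": {"targets": [[-1,[0,0,0],0.1],[-1,[0,0,0],0.2],[-1,[0,0,0],0.25]]}}

```text
time_s: 24.6
position: [506.3, -117.8, 196.8]
tcp_rot: [0.001, 0.401, 0.916, -0.001]
ft_force: [-2.0, -1.0, 13.3]
finger_gap: 9.6
```

Request:
{"method": "play_rows", "body": {"targets": [[-1,[0,0,0],0.1],[-1,[0,0,0],0.2],[-1,[0,0,0],0.25]]}}

```text
time_s: 24.9
position: [506.2, -117.9, 196.8]
tcp_rot: [0.001, 0.512, 0.859, -0.001]
ft_force: [-2.5, -0.9, 14.0]
finger_gap: 9.8
```

Request:
{"method": "play_rows", "body": {"targets": [[-1,[0,0,0],0.1],[-1,[0,0,0],0.2],[-1,[0,0,0],0.3],[-1,[0,0,0],0.3]]}}

```text
time_s: 25.3
position: [506.0, -117.9, 196.8]
tcp_rot: [0.0, 0.635, 0.773, -0.001]
ft_force: [-3.4, -2.2, 13.8]
finger_gap: 9.7
```

Turned 1.55 rad; let go as before.

Request:
{"method": "play_rows", "body": {"targets": [[-1,[0,0,-0.1],0],[-1,[0,0,-0.2],0],[-1,[0,0,-0.3],0],[-1,[0,0,-0.3],0],[-1,[0,0,-0.3],0]]}}

```text
time_s: 25.8
position: [506.0, -117.9, 199.1]
tcp_rot: [0.0, 0.633, 0.774, -0.001]
ft_force: [-0.9, -3.6, 6.6]
finger_gap: 9.8
```

Request:
{"method": "play_rows", "body": {"targets": [[-0.3,[0,0,0],0],[-0.3,[0,0,0],0],[-0.3,[0,0,0],0],[-0.3,[0,0,0],0],[-0.3,[0,0,-3],0],[-0.1,[0,0,-7],0],[0,[0,0,-11],0],[0,[0,0,-11],0]]}}

```text
time_s: 26.6
position: [507.5, -117.6, 313.9]
tcp_rot: [0.004, 0.633, 0.774, 0.001]
ft_force: [1.0, 0.3, -0.1]
finger_gap: 46.1
```

Request:
{"method": "play_rows", "body": {"targets": [[0,[6,-3,-4],0],[0,[11,-6,-7],0],[0,[11,-6,-7],0],[0,[11,-6,-7],0]]}}

```text
time_s: 27.0
position: [424.0, -19.1, 380.9]
tcp_rot: [0.001, 0.632, 0.775, 0.001]
ft_force: [0.3, 0.3, -0.5]
finger_gap: 46.8
```

Run:
```python
from h import *
s=r.read_state(); print(s['time_s'],s['position'],s['ft_force'],s['finger_gap'])
C={}
for n in('scene','side','wrist'):
    C[n]=r.get_calibration(n); cv2.imwrite(f'pics/{n}7.png',r.capture(n)[:,:,::-1])
L,R=[466.2,109,0],[506.2,-117.5,0]
for n in('scene','side'):
    for H in(L,R):
        for z in (143.5,130): print(n,z,proj(C[n],[H[0],H[1],z])[0].round(1))
a=cv2.imread('pics/side7.png')[205:305,215:345]; b=cv2.imread('pics/scene7.png')[165:265,300:430]
cv2.imwrite('pics/v7.png',cv2.resize(np.hstack([a,b]),None,fx=3,fy=4,interpolation=cv2.INTER_CUBIC))
```

```text
27.0 [423.95297614 -19.1183994  380.89295841] [ 0.32071412  0.2956435  -0.4665269 ] 46.83555574287159
scene 143.5 [383.3 227. ]
scene 130 [383.  230.8]
scene 143.5 [326.2 191.3]
scene 130 [326.2 195. ]
side 143.5 [244.7 225.4]
side 130 [245.  229.4]
side 143.5 [315.3 263.8]
side 130 [315.2 267.7]
```

View pics/v7.png

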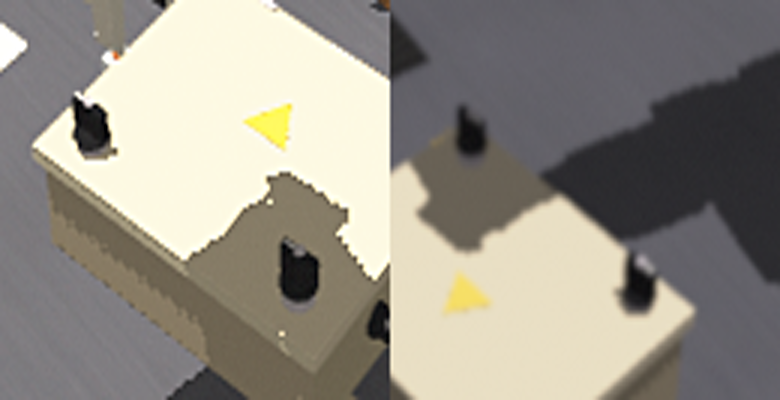

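View pics/wrist7.png

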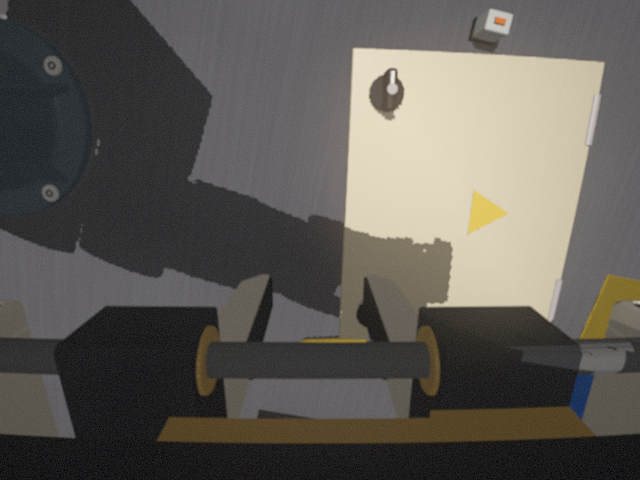

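View pics/side7.png

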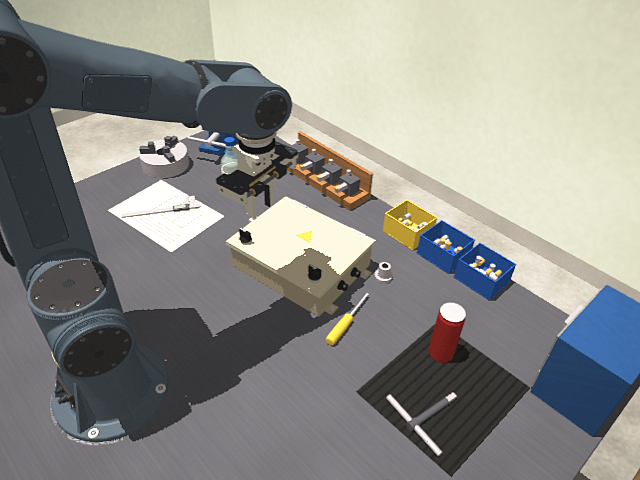

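Run:
```python
import cv2,numpy as np
rows=[]
for n,(x,y) in(('side',(245,232)),('side',(315,270)),('scene',(382,233))):
    rows.append(np.hstack([cv2.resize(cv2.imread(f'pics/{n}{k}.png')[y-22:y+22,x-25:x+25],(250,198),interpolation=cv2.INTER_CUBIC) for k in(1,5,7)]))
cv2.imwrite('pics/cmp.png',np.vstack(rows))
```

```text
(no output)
```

View pics/cmp.png

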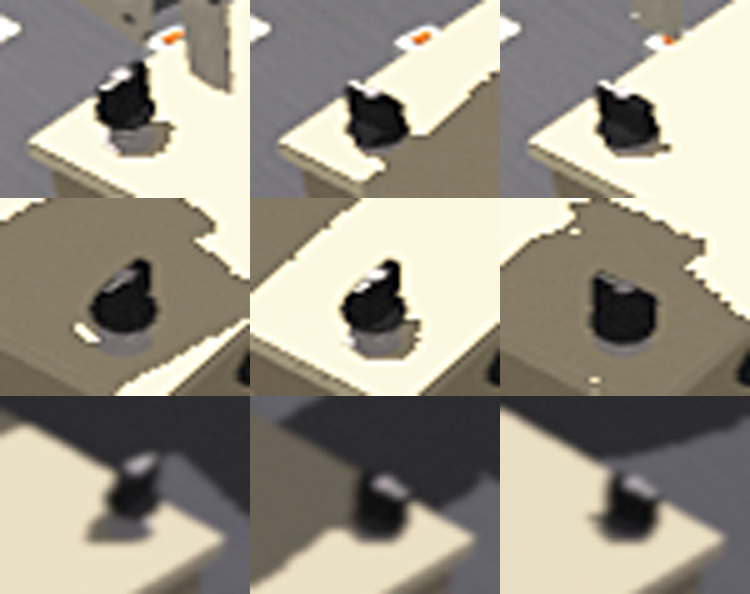

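Run:
```python
from workcell import r
print(r.read_state()['ft_force'],abs(r.read_state()['dq']).max()); print(r.hand_in())
```

```text
[ 0.37534123 -0.6334492  -0.03166625] 0.02371395397198086
the job is handed in; nothing more can be done
None
```

I shut the cover, locked both fasteners and handed the job in at about 27 s; hand-in gave no verdict.

- **Cover:** I pushed it down with closed fingertips until it sat on the rim. The fingertips stopped at a height matching the stated 94.5 mm, and the push ended at about 19 N on the cover itself.
- **Left fastener:** I gripped the wing and pressed about 16.5 mm until I felt the leaf. The push stayed at or below about 15.0 N while I turned it 1.55 rad clockwise, then I eased off and let go.
- **Right fastener:** I did the same at about 11.5 mm, with the push at or below about 14.0 N.

**Last checks:**
- The pictures show the cover shut, both wings parallel to the free edge, and both heads clearly lower than when sprung out. The left head looks unchanged after the work on the right one.
- The gripper was well clear of everything, with wrist force near zero.
- The bystanders visible in the last pictures look where they were. I only judged this by eye.
- I could not read the held-in depth directly. From the images the right head sits roughly 10 mm in, so take that as an estimate.

No check failed. Along the way, the first cover-angle fit and the later close-up of the heads differed by 2 to 3 mm. I used the close-up, and the grips confirmed it to within about 1 mm.

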